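# Put the spice jars away label up

### The arm

A 6-joint arm with a two-finger parallel gripper is mounted at the origin on the work surface. World frame = base frame: x ahead of the robot, y to its left, z up, the work surface at z = 0. Lengths are in m, angles in rad, forces in N, time in s.
With the tool pointing down it reaches from about 0.35 to 0.925 m from the base axis. Payload 6.4 kg.
Tool frame: the origin (TCP) lies between the finger pads; the fingertips stand 11 mm ahead of it and the grasp point (between the pads) lies 8 mm behind it; x points along the fingers, z is the direction in which the jaws open and shut, and the axes are right-handed (so a half turn about x gives the same grasp; the last joint's range is limited). The gripper opens to 94 mm and grips with 3 to 60 N. Pads are 16 mm wide; open, the fingers measure 119 mm over their backs; the gripper's body (75 mm by 177 mm) begins 78 mm behind the grasp point.
Start: joints at [1.092, 0.245, 1.558, -0, 1.339, -0.174], TCP at [0.195, 0.62, 0.216] pointing down, gripper open.
Joint ranges: [-3.13, 3.13], [-1.02, 2.26], [0.13, 2.54], [-0.95, 4.09], [0.21, 2.88], [-2.74, 2.74]. Speed limits (rad/s): [2.57, 2.57, 3.14, 3.14, 3.14, 3.14].

### API

Orientations are given as a unit quaternion [x, y, z, w].
In Python, from station import bot, get_obs, capture, camera_model, workorder, models gives the robot as it stands. Calls block until the motion is done:
- bot.move_pose(position, orientation): joint-space move of the TCP to a pose.
- bot.line_to(position, ori=None, feed=0.15): straight line of the TCP; ori=None keeps the orientation; feed is the mean speed in m/s.
- bot.set_joints(angles): joint-space move.
- bot.gripper_open() and bot.close_gripper(f_grip=None): open the fingers fully, or close them until they stop; f_grip is the grip in N (None keeps the last).
- bot.dwell(seconds).
- bot.solve_ik(position, orientation): joint angles nearest the present ones, or None.
- get_obs(): the state.
- capture(name): name is "scene" or "top"; returns the picture (400x640x3 uint8, red, green, blue); there is no depth.
- camera_model(name): a dict with "fx", "fy", "cx", "cy" (pixels), "world_from_camera" (4x4, takes a point from camera to world coordinates). Camera axes: x right, y down, z forward; pixel columns grow to the right and rows downward; lengths in m; the calibration is good to about 2 mm. A picture is of the moment at which its call begins. camera_model takes no time and is no camera call.
A pose or a line that the arm cannot do raises bot.MotionError and nothing moves.
- workorder.hand_in(): hands the job in, once; it reports no verdict.
Trained networks look in the newest picture that a camera, given by its name, has taken for a name from the list of things; names that differ only in an ending like _2 or _b are one class to them, and where a whole thing is asked for, a point or a joint stands for the part that bears it (a point fixed in the world has none). Each returns a list of dicts, best first, with "p" (0 to 1); they miss things now and then, are a little off and sometimes report something else, mostly with a low value. They report only what shows in the picture. A call takes as long as a camera call. They do not tell look-alikes from the thing itself.
- models.trace(camera, name): "pixels" (400x640 bool, what is visible of it) and "at" ([column, row] in pixels, amid what is visible of it).
The state is a dict: "time": time; "joints": joint angles; "qd": joint speeds; "tau": joint torques, N m; "tool_pos": TCP position; "eef_rot": TCP orientation; "force": force on the tool from outside, world axes, zero at the start; "moment": the same for the moment, N m; "grip_width": finger opening in m.
Only numpy, scipy, OpenCV 4.12 (cv2) and the standard library are available. Lean on these libraries where they do the work, as an engineer would, in place of code of your own. Each camera call takes 0.05 s, during which the arm holds its last target.

### The job

Open the wooden spice chest, roll each hexagonal glass jar from the drying mat over until its paper label faces up, and lay them all in the chest side by side, front to back, so the labels can be read through the clear lid; then shut the lid all the way. The jars are thin glass: hold them lightly and set them down rather than dropping them, let the lid down softly, and leave the other things on the counter where they are.

Things in the scene. Friction and masses are not known exactly. Their poses are not given: they have to be found in the camera images.
- jar_a_c (a point): smooth hexagonal glass jar lying on a flat: body 84 mm long, 44 mm across flats, 50.8 across edges; round grey cap on one end, outer face 62 mm from body's middle; 0.1-0.2 kg. Point: body's middle, 22 mm above what it lies on; x along the jar to the cap; z = outward normal of the flat with the cream label (red band). Cracks if fingers squeeze over 40 N each, or if dropped. None: absent
- jar_b_c (a point): smooth hexagonal glass jar lying on a flat: body 84 mm long, 44 mm across flats, 50.8 across edges; round grey cap on one end, outer face 62 mm from body's middle; 0.1-0.2 kg. Point: body's middle, 22 mm above what it lies on; x along the jar to the cap; z = outward normal of the flat with the cream label (green band). Cracks if fingers squeeze over 40 N each, or if dropped. None: absent
- jar_c_c (a point): smooth hexagonal glass jar lying on a flat: body 84 mm long, 44 mm across flats, 50.8 across edges; round grey cap on one end, outer face 62 mm from body's middle; 0.1-0.2 kg. Point: body's middle, 22 mm above what it lies on; x along the jar to the cap; z = outward normal of the flat with the cream label (blue band). Cracks if fingers squeeze over 40 N each, or if dropped. None: absent
- jar_d_c (a point): smooth hexagonal glass jar lying on a flat: body 84 mm long, 44 mm across flats, 50.8 across edges; round grey cap on one end, outer face 62 mm from body's middle; 0.1-0.2 kg. Point: body's middle, 22 mm above what it lies on; x along the jar to the cap; z = outward normal of the flat with the cream label (yellow band). Cracks if fingers squeeze over 40 N each, or if dropped. None: absent
- chest_in (a point): wooden spice chest fixed on the counter, 156 x 306 mm outside, 74 mm high without lid, walls and floor 8 mm, flat cork-lined inside 140 x 290 mm. Point: centre of the inner floor, 8 mm above the counter; x from the chest's front (knob side, towards the robot) to its hinge side, y along its length, z up. Front to back = long axis along this x
- lid_knob (a point): brass knob of the lid, upright cylinder 22 mm across, 34 mm high on the lid's outer face, 20 mm behind the middle of its front edge. Point: on its axis, 22 mm above the outer face (30 above the lid's underside), 136 mm from the hinge line along the lid. Fingers pinching it along the chest's y can keep pointing down while the lid swings, the knob turning between them
- lid_hinge (a point): middle of the lid's hinge line, along the top of the chest's far wall, 74.5 mm above the counter; the line runs along the chest's y axis
- lid (a joint): angle of the chest's lid (wood frame with clear pane, 156 x 306 x 8 mm, 0.3 kg): 0 shut, 1.57 upright, 1.75 fully open (leaning back). Its stiff hinge holds it wherever it is left; moving it takes 1 to 5 N at the knob
- mat: grey silicone drying mat fixed on the counter, 310 x 290 mm, 3 mm thick; origin at the centre of its underside. The jars start lying on it
- cup_a: clear glass cup, 62 mm across, 75 mm high, standing between chest and mat at their near side, to be left alone; origin at the centre of its underside
- cup_b: clear glass cup, 62 mm across, 75 mm high, standing between chest and mat at their far side, to be left alone; origin at the centre of its underside
- jebena: orange ceramic coffee pot, 152 mm across the belly, 232 mm high, to be left alone; origin at the centre of its underside
- milk_jug: steel jug, 74 mm across, 95 mm high, to be left alone; origin at the centre of its underside
- sugar_jar: white ceramic jar, 76 mm across, 120 mm high, to be left alone; origin at the centre of its underside
- tamper: dark wooden tamper standing on its foot, 56 mm across, 90 mm high, to be left alone; origin at the centre of its underside
There are look-alikes about, which are no part of the job. Leave any orange or turquoise look-alike of the part that bears jar_c_c alone.

How it is judged:
On the way, in this order (a step that is already met when the one before it is completed fails the run):
1. the chest's lid is opened (past 1.3 rad) (value of joint lid above 1.3 rad), for 0.2 s.
2. every jar lies in the open chest, front to back, label up, let go and at rest (x of jar_a_c in the frame of chest_in between -0.05 and 0.05 m and y of jar_a_c in the frame of chest_in between -0.125 and 0.125 m and z of jar_a_c in the frame of chest_in between 0.015 and 0.03 m and angle between each of jar_a_c, jar_b_c, jar_c_c, jar_d_c's own z axis and vertical below 0.2 rad and angle between the x axis of each of jar_a_c, jar_b_c, jar_c_c, jar_d_c and the x axis of chest_in, either way round below 0.4 rad and contact force between the fingers and jar_a below 0.1 N and linear speed of each of jar_a, jar_b, jar_c, jar_d below 0.03 m/s and x of jar_b_c in the frame of chest_in between -0.05 and 0.05 m and y of jar_b_c in the frame of chest_in between -0.125 and 0.125 m and z of jar_b_c in the frame of chest_in between 0.015 and 0.03 m and contact force between the fingers and jar_b below 0.1 N and x of jar_c_c in the frame of chest_in between -0.05 and 0.05 m and y of jar_c_c in the frame of chest_in between -0.125 and 0.125 m and z of jar_c_c in the frame of chest_in between 0.015 and 0.03 m and contact force between the fingers and jar_c below 0.1 N and x of jar_d_c in the frame of chest_in between -0.05 and 0.05 m and y of jar_d_c in the frame of chest_in between -0.125 and 0.125 m and z of jar_d_c in the frame of chest_in between 0.015 and 0.03 m and contact force between the fingers and jar_d below 0.1 N and value of joint lid above 1 rad), for 0.3 s.
3. the lid is shut again (value of joint lid below 0.06 rad), for 0.2 s.
At the end, for the whole second after the job is handed in: every jar present lies flat on the chest's floor (middle within 50 mm front to back, 125 mm sideways of its centre), long axis within 0.4 rad of front-to-back, label within 0.2 rad of straight up, at rest and let go; lid shut (below 0.06 rad) (x of jar_a_c in the frame of chest_in between -0.05 and 0.05 m and y of jar_a_c in the frame of chest_in between -0.125 and 0.125 m and z of jar_a_c in the frame of chest_in between 0.015 and 0.03 m and angle between each of jar_a_c, jar_b_c, jar_c_c, jar_d_c's own z axis and vertical below 0.2 rad and angle between the x axis of each of jar_a_c, jar_b_c, jar_c_c, jar_d_c and the x axis of chest_in, either way round below 0.4 rad and contact force between the fingers and jar_a below 0.1 N and linear speed of each of jar_a, jar_b, jar_c, jar_d below 0.03 m/s and x of jar_b_c in the frame of chest_in between -0.05 and 0.05 m and y of jar_b_c in the frame of chest_in between -0.125 and 0.125 m and z of jar_b_c in the frame of chest_in between 0.015 and 0.03 m and contact force between the fingers and jar_b below 0.1 N and x of jar_c_c in the frame of chest_in between -0.05 and 0.05 m and y of jar_c_c in the frame of chest_in between -0.125 and 0.125 m and z of jar_c_c in the frame of chest_in between 0.015 and 0.03 m and contact force between the fingers and jar_c below 0.1 N and x of jar_d_c in the frame of chest_in between -0.05 and 0.05 m and y of jar_d_c in the frame of chest_in between -0.125 and 0.125 m and z of jar_d_c in the frame of chest_in between 0.015 and 0.03 m and contact force between the fingers and jar_d below 0.1 N and value of joint lid below 0.06 rad); the robot touches nothing.
It fails at once if a glass jar is squeezed or pressed hard by the fingers (over 80 N summed over the fingers) (contact force between the fingers and jar_a above 80 N or contact force between the fingers and jar_b above 80 N or contact force between the fingers and jar_c above 80 N or contact force between the fingers and jar_d above 80 N).
It fails at once if a glass jar is dropped into the chest (let go with its middle over 34 mm above the inner floor; lying it is at 22 mm) ((x of jar_a_c in the frame of chest_in between -0.07 and 0.07 m and y of jar_a_c in the frame of chest_in between -0.145 and 0.145 m and z of jar_a_c in the frame of chest_in between 0.034 and 0.15 m and contact force between the fingers and jar_a below 0.1 N) or (x of jar_b_c in the frame of chest_in between -0.07 and 0.07 m and y of jar_b_c in the frame of chest_in between -0.145 and 0.145 m and z of jar_b_c in the frame of chest_in between 0.034 and 0.15 m and contact force between the fingers and jar_b below 0.1 N) or (x of jar_c_c in the frame of chest_in between -0.07 and 0.07 m and y of jar_c_c in the frame of chest_in between -0.145 and 0.145 m and z of jar_c_c in the frame of chest_in between 0.034 and 0.15 m and contact force between the fingers and jar_c below 0.1 N) or (x of jar_d_c in the frame of chest_in between -0.07 and 0.07 m and y of jar_d_c in the frame of chest_in between -0.145 and 0.145 m and z of jar_d_c in the frame of chest_in between 0.034 and 0.15 m and contact force between the fingers and jar_d below 0.1 N)).
It fails at once if the lid is slammed (closing faster than 3 rad/s) (velocity of joint lid below -3 rad/s).
It fails at once if another thing on the counter is shifted by over 40 mm or tipped (distance of any of cup_a, cup_b, jebena, milk_jug, sugar_jar, tamper from where it was at the start of the episode above 0.04 m or angle between any of cup_a, cup_b, jebena, milk_jug, sugar_jar, tamper's own z axis and vertical above 0.5 rad).
Of jar_a, jar_b, jar_c, jar_d only 2 to 3 are there at a start; the rules pass over those that are not, and their reading is None.
At some moment in a run one of jar_a, jar_b, jar_c, jar_d may be knocked a few centimetres aside while the robot is not near it.
It also fails if it takes over 210 s, if anything falls off the work surface, if the arm or the gripper's body presses on something with over 40 N, if the wrist force passes 120 N, or if a joint passes its speed limit or range.

## Working session

There is one attempt and no reset: what is moved stays moved. The work goes in short steps, each a Python script; the robot and the scene stay as the last script left them, time stands still between calls to the robot, and variables do not carry over. Pictures are saved under pics/ and viewed, and the job is handed in when it is done.

```bash
ls; mkdir -p pics
python3 - <<'E'
from station import *
import cv2,numpy as np
for n in("scene","top"):
    im=capture(n); cv2.imwrite(f"pics/{n}0.png",cv2.cvtColor(im,cv2.COLOR_RGB2BGR))
    m=camera_model(n); print(n,m["fx"],m["fy"],m["cx"],m["cy"]);print(np.round(m["world_from_camera"],4).tolist())
o=get_obs();print(o)
E
```

```text
pics
scene 390.94081890663836 390.94081890663836 324.66529834949904 193.19749324467162
[[0.5548, 0.5606, -0.6148, 1.2911], [0.8318, -0.3907, 0.3944, -0.5284], [-0.019, -0.7302, -0.683, 0.9321], [0.0, 0.0, 0.0, 1.0]]
top 470.18932594998853 470.18932594998853 320.13217420812305 202.3450830251752
[[0.0231, -0.9826, 0.1841, 0.2632], [-0.9997, -0.0245, -0.0054, -0.0391], [0.0098, -0.184, -0.9829, 1.4547], [0.0, 0.0, 0.0, 1.0]]
{'time': 0.1, 'joints': array([ 1.09191615e+00,  2.45694709e-01,  1.55884300e+00, -2.66612908e-05,
        1.33869935e+00, -1.74097030e-01]), 'qd': array([-5.95851747e-04, -2.26521233e-03, -4.09421933e-03, -5.22510080e-04,
       -2.60321368e-03, -8.69533448e-05]), 'tau': array([-1.33561960e-03, -4.16912627e+01, -3.15525985e+01,  6.85645966e-02,
        3.09352961e-02, -4.08644212e-05]), 'tool_pos': array([0.19482078, 0.61959118, 0.21551362]), 'eef_rot': array([-0.41857159,  0.57062233,  0.41804007,  0.56958799]), 'force': array([0.19290484, 0.2489841 , 0.21357098]), 'moment': array([-0.0177051 , -0.07254362, -0.0182781 ]), 'grip_width': 0.09421727810199428}
```

View pics/scene0.png

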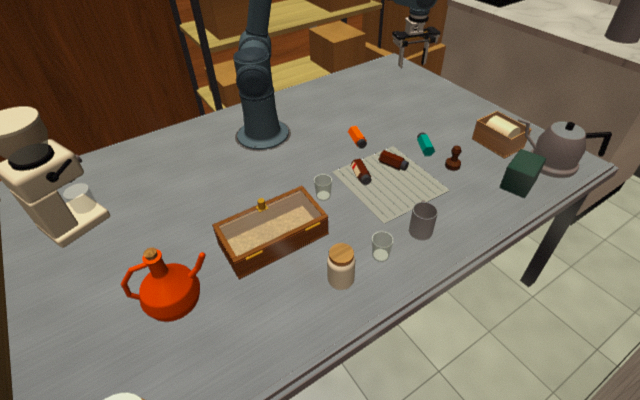

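View pics/top0.png

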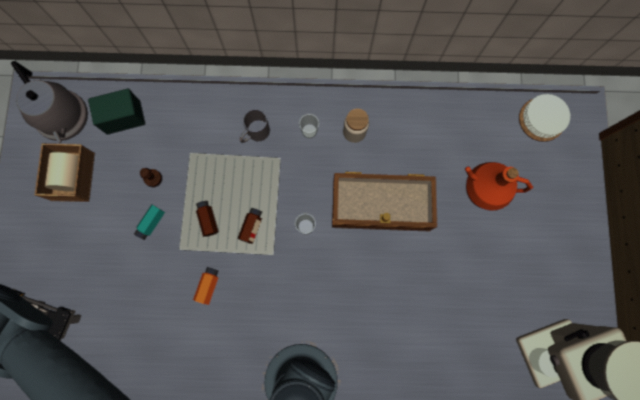

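The pictures show two brown jars on the mat, at about (206,218) and (251,226) in the top view. There is an orange look-alike at (206,286) and a turquoise one at (149,221). The chest is at (385,202) with its knob at (385,217). I'll take close crops next.

Run:
```python
import cv2,numpy as np
t=cv2.imread("pics/top0.png");s=cv2.imread("pics/scene0.png")
a=cv2.resize(t[190:260,170:290],None,fx=6,fy=6,interpolation=cv2.INTER_CUBIC)
b=cv2.resize(s[110:220,310:450],None,fx=5,fy=5,interpolation=cv2.INTER_CUBIC)
c=cv2.resize(t[160:240,320:450],None,fx=6,fy=6,interpolation=cv2.INTER_CUBIC)
cv2.imwrite("pics/c1.png",np.clip(a*1.4,0,255));cv2.imwrite("pics/c2.png",np.clip(b*1.4,0,255));cv2.imwrite("pics/c3.png",c)
```

```text
[ WARN:0@0.095] global loadsave.cpp:1063 imwrite_ Unsupported depth image for selected encoder is fallbacked to CV_8U.
```

View pics/c1.png

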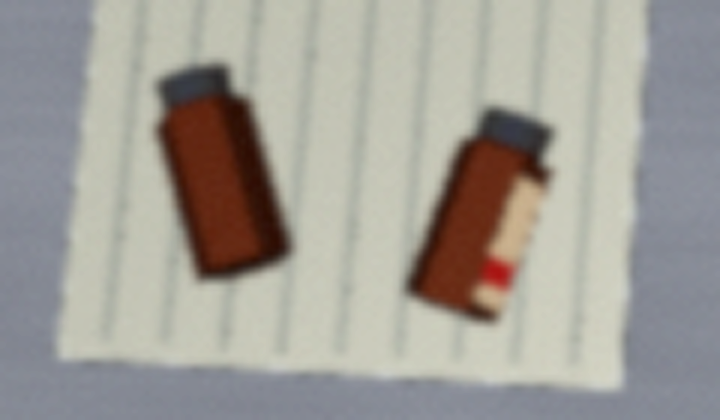

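View pics/c2.png

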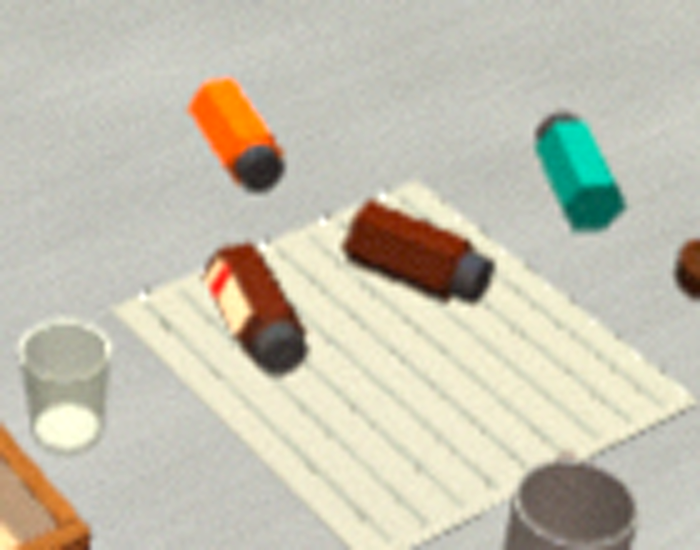

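View pics/c3.png

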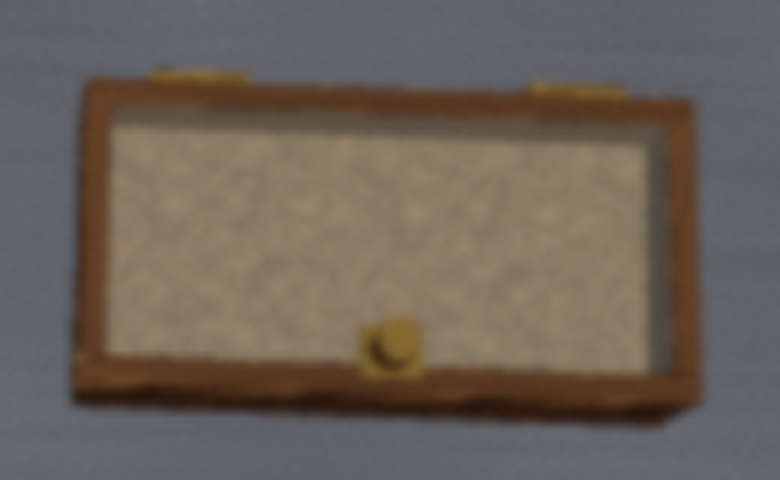

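Two jars are on the mat. The right one at (251,226) has a red band, so it is jar_a, with its label on the upper flat facing −y. The left one at (206,218) shows no label from above. Next I'll measure positions by fitting silhouettes to the masks in both cameras.

```bash
cat > h.py <<'E'
from station import bot,get_obs,capture,camera_model,workorder,models
import numpy as np,cv2
from scipy.optimize import minimize,least_squares
from scipy.spatial.transform import Rotation as R
CM={n:camera_model(n) for n in("scene","top")}
def proj(n,P):
    m=CM[n];T=np.linalg.inv(m["world_from_camera"]);P=np.atleast_2d(P)
    c=P@T[:3,:3].T+T[:3,3]
    return np.c_[c[:,0]/c[:,2]*m["fx"]+m["cx"],c[:,1]/c[:,2]*m["fy"]+m["cy"]]
def unproj(n,uv,z):
    m=CM[n];W=m["world_from_camera"]
    d=W[:3,:3]@np.array([(uv[0]-m["cx"])/m["fx"],(uv[1]-m["cy"])/m["fy"],1.])
    o=W[:3,3];return o+d*(z-o[2])/d[2]
def snap(n,name=None,crop=None,f=1,gain=1.2):
    im=capture(n)
    if name:
        b=cv2.cvtColor(im,cv2.COLOR_RGB2BGR)
        if crop: b=b[crop[1]:crop[3],crop[0]:crop[2]]
        b=cv2.convertScaleAbs(cv2.resize(b,None,fx=f,fy=f,interpolation=cv2.INTER_CUBIC),alpha=gain)
        cv2.imwrite(f"pics/{name}.png",b)
    return im
def hullmask(n,pts,S=4):
    uv=((proj(n,pts)+.5)*S).astype(np.float32)
    m=np.zeros((400*S,640*S),np.uint8);cv2.fillConvexPoly(m,cv2.convexHull(uv).astype(np.int32),1)
    return cv2.resize(m.astype(np.float32),(640,400),interpolation=cv2.INTER_AREA)
def jarpts(x,y,z,yaw):
    a=np.arange(6)*np.pi/3; r=.0254
    P=[[s*.042,r*np.cos(t),r*np.sin(t)] for s in(-1,1) for t in a]
    b=np.arange(16)*np.pi/8
    body=np.array(P); cap=np.array([[s,.017*np.cos(t),.017*np.sin(t)] for s in(.042,.062) for t in b])
    Rz=R.from_euler('z',yaw).as_matrix()
    return body@Rz.T+[x,y,z],cap@Rz.T+[x,y,z]
def fitjar(masks,x0,z):
    def cost(p):
        c=0
        for n,m in masks.items():
            b,k=jarpts(p[0],p[1],z,p[2]);h=np.maximum(hullmask(n,b),hullmask(n,k))
            c+=np.abs(h-m).sum()/m.sum()
        return c
    best=None
    r=minimize(cost,x0,method='Nelder-Mead',options=dict(initial_simplex=np.array([x0,x0+[.01,0,0],x0+[0,.01,0],x0+[0,0,.2]]),xatol=2e-4,fatol=1e-3,maxiter=150))
    return r.x,r.fun
def tr(n,name,pmin=.3):
    return [d for d in models.trace(n,name) if d["p"]>pmin]
E
python3 - <<'E'
from h import *
for n in("scene","top"):
    capture(n)
    for k in("jar_a_c","lid","lid_knob","cup_a","mat","tamper","sugar_jar"):
        for d in models.trace(n,k):
            s=d["pixels"].sum()
            print(n,k,round(d["p"],2),np.round(d["at"]),s, np.round(cv2.minAreaRect(cv2.findNonZero(d["pixels"].astype(np.uint8)))[1:][0],1) if s else "")
E
```

```text
scene jar_a_c 0.65 [358. 171.] 307 [27.3 12.5]
scene jar_a_c 0.39 [454. 163.] 252 [14.3 24.6]
scene lid 0.92 [266. 222.] 4393 [ 48.3 106.9]
scene lid_knob 0.62 [268. 224.] 4229 [ 46.  106.8]
scene lid_knob 0.52 [164. 289.] 3439 [76.9 70.9]
scene cup_a 0.89 [321. 187.] 405 [26. 17.]
scene cup_a 0.56 [382. 244.] 530 [30. 20.]
scene mat 0.74 [387. 187.] 3828 [93.3 69.3]
scene tamper 0.82 [454. 163.] 220 [22. 13.]
scene sugar_jar 0.66 [339. 267.] 1147 [27.5 47.4]
scene sugar_jar 0.35 [382. 245.] 552 [29. 21.]
top jar_a_c 0.6 [249. 223.] 580 [17.3 35.6]
top lid 0.82 [385. 203.] 5241 [104.6  51.1]
top lid_knob 0.97 [385. 200.] 5261 [103.7  51.1]
top cup_a 0.85 [307. 126.] 377 [19. 24.]
top cup_a 0.66 [308. 223.] 335 [20. 19.]
top mat 0.94 [231. 198.] 7914 [94.  98.5]
top sugar_jar 0.94 [358. 125.] 702 [33. 25.]
top sugar_jar 0.63 [206. 219.] 565 [35.8 16.8]
```

```bash
cat >> h.py <<'E'
def brownmask(im,roi):
    x0,y0,x1,y1=roi
    h=cv2.cvtColor(im,cv2.COLOR_RGB2HSV);H,S,V=[h[...,i].astype(int) for i in range(3)]
    m=((S>110)&((H<18)|(H>172))).astype(np.uint8)
    k=np.zeros_like(m);k[y0:y1,x0:x1]=m[y0:y1,x0:x1];return k
def hullof(m):
    n,l,s,_=cv2.connectedComponentsWithStats(m)
    keep=np.isin(l,[i for i in range(1,n) if s[i,4]>15]).astype(np.uint8)
    o=np.zeros_like(m);cv2.fillConvexPoly(o,cv2.convexHull(cv2.findNonZero(keep)),1);return o.astype(np.float32)
def jarmask(im,roi,dark=75):
    m=brownmask(im,roi);x0,y0,x1,y1=roi
    d=np.zeros_like(m);d[y0:y1,x0:x1]=(im[y0:y1,x0:x1].max(2)<dark)
    return hullof(m|d)
def fithull(masks,ptsf,x0,dx):
    x0=np.array(x0,float)
    def cost(p): return sum(np.abs(hullmask(n,ptsf(p))-m).sum()/m.sum() for n,m in masks.items())
    r=minimize(cost,x0,method='Nelder-Mead',options=dict(initial_simplex=np.vstack([x0]+[x0+np.eye(len(x0))[i]*dx[i] for i in range(len(x0))]),xatol=1e-4,fatol=5e-4,maxiter=200))
    return r.x,r.fun
def boxpts(p,L=.156,W=.306,z0=0,z1=.0825):
    Rz=R.from_euler('z',p[2]).as_matrix()
    return np.array([[sx*L/2,sy*W/2,z] for sx in(-1,1) for sy in(-1,1) for z in(z0,z1)])@Rz.T+[p[0],p[1],0]
def jarhull(z): return lambda p: np.vstack(jarpts(p[0],p[1],z,p[2]))
def overlay(im,lst,name,n,crop,f=5):
    b=cv2.cvtColor(im,cv2.COLOR_RGB2BGR)[crop[1]:crop[3],crop[0]:crop[2]]
    b=cv2.convertScaleAbs(cv2.resize(b,None,fx=f,fy=f,interpolation=cv2.INTER_CUBIC),alpha=1.3)
    for pts in lst:
        uv=(proj(n,pts)+.5-[crop[0],crop[1]])*f
        cv2.polylines(b,[cv2.convexHull(uv.astype(np.float32)).astype(np.int32)],True,(0,255,0),1)
    cv2.imwrite(f"pics/{name}.png",b)
E
python3 - <<'E'
from h import *
im={n:capture(n) for n in CM}
c0=unproj("top",(385,202),.08);print("c0",c0)
mk={"top":hullof(brownmask(im["top"],(320,160,450,240))),"scene":hullof(brownmask(im["scene"],(208,183,333,275)))}
for sub in(["top"],["scene"],["top","scene"]):
    p,f=fithull({k:mk[k] for k in sub},boxpts,[c0[0],c0[1],0],[.02,.02,.1]);print("chest",sub,np.round(p,4),f)
overlay(im["top"],[boxpts(p)],"o1","top",(320,160,450,240));overlay(im["scene"],[boxpts(p)],"o2","scene",(205,180,335,278))
print("mat corners",[np.round(unproj("top",q,.003)[:2],3).tolist() for q in((190,153),(280,157),(274,255),(180,249))])
jars={"A":((236,204,268,247),(348,155,374,188),(251,226),1.3),"B":((194,198,221,240),(378,148,410,172),(206,218),1.7)}
res=[]
for k,(rt,rs,c,y) in jars.items():
    x0=unproj("top",c,.025)
    ms={"top":jarmask(im["top"],rt),"scene":jarmask(im["scene"],rs)}
    for sub in(["top"],["scene"],["top","scene"]):
        p,f=fithull({q:ms[q] for q in sub},jarhull(.025),[x0[0],x0[1],0.2 if k=="B" else -.2],[.02,.02,.2]);print(k,sub,np.round(p,4),f)
    res+=list(jarpts(p[0],p[1],.025,p[2]))
overlay(im["top"],res,"o3","top",(170,190,290,260));overlay(im["scene"],res,"o4","scene",(310,110,450,220))
for k,q,z in(("cupa",(305,224),.04),("cupb",(309,125),.04),("tamper",(150,177),.04)):print(k,np.round(unproj("top",q,z),3))
E
```

```text
c0 [ 0.52661805 -0.23982237  0.08      ]
chest ['top'] [ 0.5366 -0.2375 -0.0121] 0.027481568977236748
chest ['scene'] [ 0.5331 -0.2351 -0.0449] 0.20701350271701813
chest ['top', 'scene'] [ 0.5375 -0.2359 -0.0111] 0.24403241276741028
mat corners [[0.685, 0.372], [0.679, 0.085], [0.367, 0.091], [0.379, 0.38]]
A ['top'] [ 0.4461  0.1683 -0.3031] 0.07865969836711884
A ['scene'] [ 0.4467  0.1689 -0.3265] 0.09314903616905212
A ['top', 'scene'] [ 0.4459  0.1682 -0.3021] 0.17881309986114502
B ['top'] [0.4645 0.2988 0.3178] 0.05944293364882469
B ['scene'] [0.4643 0.3005 0.3202] 0.07727581262588501
B ['top', 'scene'] [0.4655 0.2994 0.3347] 0.1458333432674408
cupa [ 0.46  -0.003  0.04 ]
cupb [ 0.776 -0.006  0.04 ]
tamper [0.595 0.479 0.04 ]
```

Run:
```python
import cv2,numpy as np
f=[cv2.imread(f"pics/o{i}.png") for i in(1,2,3,4)]
r=[cv2.resize(x,(390,290)) for x in f]
cv2.imwrite("pics/o5.png",np.vstack([np.hstack(r[:2]),np.hstack(r[2:])]))
```

```text
(no output)
```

View pics/o5.png

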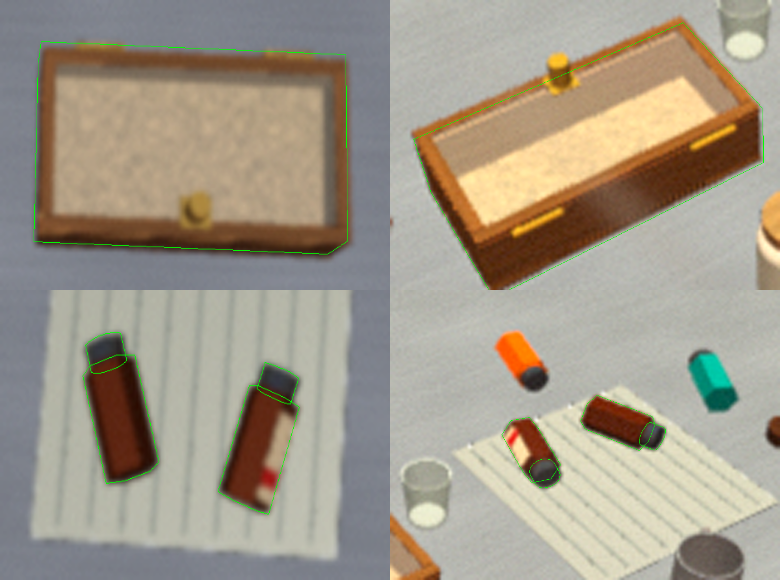

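The fits are tight: chest centre (0.537, −0.237), jar A (0.446, 0.168), jar B (0.465, 0.299). Jar B's label must be underneath or on the lower +y flat, because neither camera sees it. I'll open the lid first.

```bash
cat >> h.py <<'E'
CH=np.array([.5370,-.2366]);CY=-.0120
Rc=R.from_euler('z',CY).as_matrix()
def chest(x,y,z): return Rc@np.array([x,y,0])+[CH[0],CH[1],z]   # z above counter
def knob(th,dz=0): return chest(.078-.136*np.cos(th)+.030*np.sin(th),0,.0745+.136*np.sin(th)+.030*np.cos(th)+dz)
def quat(xt,zt):
    xt=xt/np.linalg.norm(xt);zt=zt-xt*(zt@xt);zt/=np.linalg.norm(zt)
    return R.from_matrix(np.c_[xt,np.cross(zt,xt),zt]).as_quat()
E
python3 - <<'E'
from h import *
im=capture("top")
k=chest(-.058,0,.1165);print("knob top px",proj("top",k),proj("scene",k))
down=np.array([0,0,-1.])
for s in(1,-1):
    q=quat(down,s*Rc[:,1])
    print(s,bot.solve_ik(knob(0,.10),q),bot.solve_ik(knob(1.7),q))
E
```

```text
knob top px [[385.52146395 215.84898543]] [[260.69614645 201.85813659]]
1 [-6.70099242e-01 -1.63846969e-02  1.86509184e+00 -4.44089210e-16
  1.29288551e+00 -2.22889557e+00] [-5.05825817e-01  3.76338454e-01  1.41566307e+00 -4.44089210e-16
  1.34959113e+00 -2.06462214e+00]
-1 [-6.70099242e-01 -1.63846969e-02  1.86509184e+00 -4.44089210e-16
  1.29288551e+00  9.12697085e-01] [-5.05825817e-01  3.76338454e-01  1.41566307e+00 -4.44089210e-16
  1.34959113e+00  1.07697051e+00]
```

View pics/o1.png

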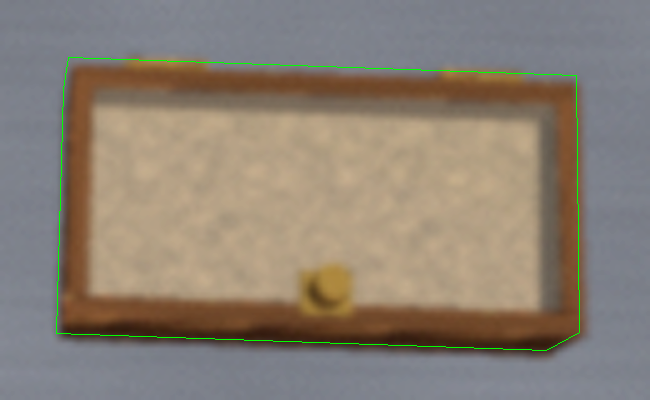

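```bash
sed -i 's/CH=np.array(\[.5370/CH=np.array([.5340/' h.py
python3 - <<'E'
from h import *
down=np.array([0,0,-1.]);q=quat(down,-Rc[:,1])
off=np.array([0,0,-.008+.004])   # grasp point 4mm above knob point
bot.move_pose(knob(0)+[0,0,.12],q)
bot.line_to(knob(0)+off,q,feed=.1)
f0=get_obs()
bot.close_gripper(f_grip=20)
o=get_obs();print("w",o["grip_width"],o["force"]-f0["force"],o["time"])
snap("top","k1",(320,150,450,240),5)
E
```

```text
w 0.021900185565054176 [0.99993269 5.09107062 1.69886045] 6.6917
```

View pics/k1.png

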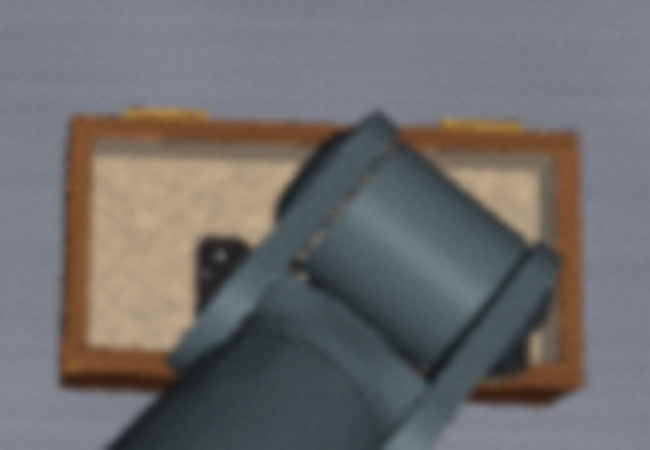

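The fingers hold the knob; the 21.9 mm width matches its diameter. Now I'll swing the lid open in short chords.

Run:
```python
from h import *
off=np.array([0,0,-.004])
for th in np.arange(.1,1.66,.1):
    bot.line_to(knob(th)+off,feed=.08)
    o=get_obs()
    if round(th*10)%3==0: print(round(th,2),np.round(o["force"],1),round(o["grip_width"],4),round(o["time"],1))
bot.gripper_open()
bot.line_to(get_obs()["tool_pos"]+[0,0,.1],feed=.15)
bot.set_joints([.3,.2,1.6,0,1.34,0])
snap("top","k2",(160,100,450,260),2.7);snap("scene","k3",(150,80,470,300),2.4);print(get_obs()["time"])
```

```text
0.3 [ 0.3  8.5 -0.2] 0.0215 7.7
0.6 [ 3.   9.  -3.6] 0.0215 8.7
0.9 [ 3.6  6.9 -7.5] 0.0218 9.7
1.2 [ 1.7  6.2 -6.6] 0.0212 10.6
1.5 [ 0.6  6.7 -6.3] 0.0213 11.6
16.0
```

View pics/k2.png

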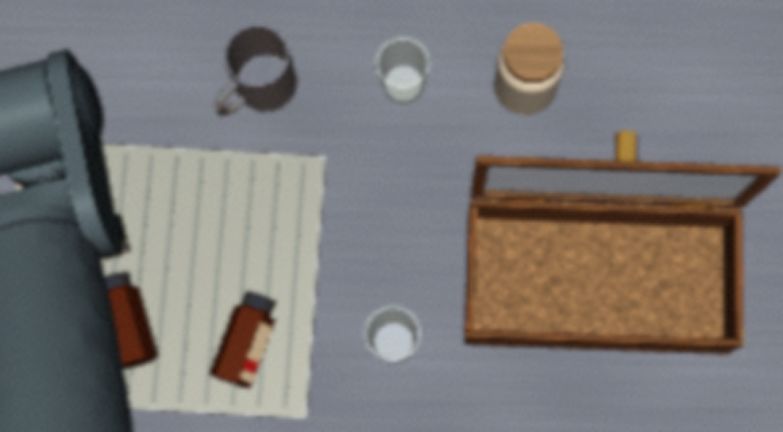

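View pics/k3.png

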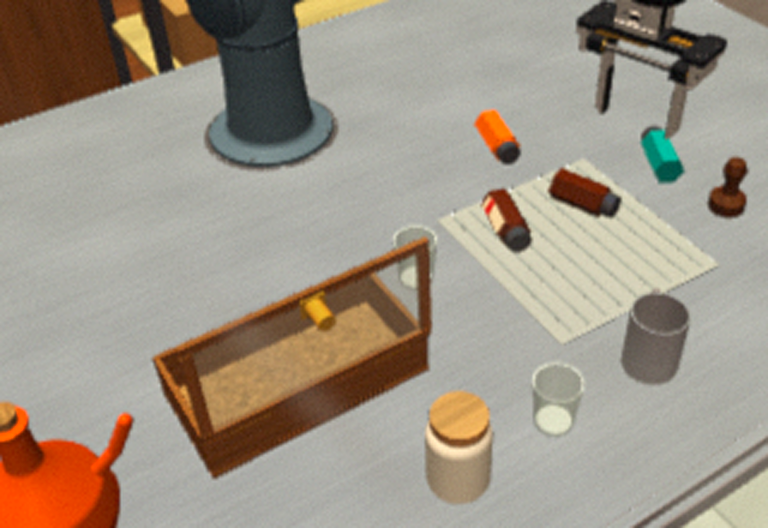

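The lid stands open at about 1.6 rad and the jars haven't moved. Next is jar A, picked with a tilted grasp leaning to −y so that the label flat rolls up.

```bash
cat >> h.py <<'E'
def toolpose(C,yaw,lean,deg,stip,zsgn):
    """C jar centre, yaw jar axis, lean=+1: body leans to +left normal of axis; deg tilt"""
    l=np.array([-np.sin(yaw),np.cos(yaw),0])*lean;th=np.radians(deg)
    up=np.array([0,0,1.])
    xt=-np.cos(th)*up-np.sin(th)*l
    zt=zsgn*lean*(np.cos(th)*l-np.sin(th)*up)
    return np.asarray(C)+xt*(stip-.011),quat(xt,zt),xt
def measure(roit,rois,c,yaw0,z=.025,cams=("top","scene"),im=None):
    im=im or {n:capture(n) for n in cams}
    ms={}
    if "top" in cams: ms["top"]=jarmask(im["top"],roit)
    if "scene" in cams: ms["scene"]=jarmask(im["scene"],rois)
    x0=unproj("top",c,z)
    return fithull(ms,jarhull(z),[x0[0],x0[1],yaw0],[.02,.02,.2])
E
python3 - <<'E'
from h import *
p,f=measure((236,204,268,247),(348,155,374,188),(251,226),-.3);print(p,f)
yaw=p[2];C=np.array([p[0],p[1],.025])+.004*np.array([np.cos(yaw),np.sin(yaw),0])
for z in(1,-1):
    P,q,xt=toolpose(C,yaw,-1,20,-.0005,z)
    print(z,bot.solve_ik(P,q),bot.solve_ik(P-xt*.1,q))
    D=chest(0,-.07,.033)
    P,q,xt=toolpose(D,CY,-1,-22,-.0005,z)
    print("  place",bot.solve_ik(P,q),bot.solve_ik(P+[0,0,.15],q))
print("B")
for z in(1,-1):
    for yb in(.33,):
        P,q,xt=toolpose([.4655,.2995,.025],.33,1,20,-.0005,z);print(bot.solve_ik(P,q))
        P,q,xt=toolpose([.4655,.2995,.025],.33,1,-22,-.0005,z);print(bot.solve_ik(P,q))
E
```

```text
[ 0.44601428  0.16884091 -0.27864064] 0.21796786785125732
1 [-0.08843855  0.02353633  2.21592971  0.44889064  0.88499677 -1.66478994] [-0.17137785 -0.20609115  2.21619163  0.38678594  1.12320049 -1.63119521]
  place [-0.55902694  0.31710415  1.86171986 -0.45758506  0.80988292 -1.82460956] [-0.55902694  0.10439543  1.79826621 -0.37487291  1.06294256 -1.96290795]
-1 [-0.08843855  0.02353633  2.21592971  0.44889064  0.88499677  1.47680272] [-0.17137785 -0.20609115  2.21619163  0.38678594  1.12320049  1.51039744]
  place [-0.55902694  0.31710415  1.86171986 -0.45758506  0.80988292  1.31698309] [-0.55902694  0.10439543  1.79826621 -0.37487291  1.06294256  1.1786847 ]
B
[ 0.53789605  0.34999398  1.82876154 -0.39108329  1.07150662 -1.15506108]
[ 0.17015257  0.26556034  1.94690068  0.44351632  1.03888512 -1.97940575]
[ 0.53789605  0.34999398  1.82876154 -0.39108329  1.07150662  1.98653158]
[0.17015257 0.26556034 1.94690068 0.44351632 1.03888512 1.1621869 ]
```

Run:
```python
from h import *
yaw=-.293;C=np.array([.446,.1686,.025])+.004*np.array([np.cos(yaw),np.sin(yaw),0])
P,q,xt=toolpose(C,yaw,-1,20,-.0005,-1)
bot.move_pose(P-xt*.14,q)
bot.line_to(P-xt*.05,q,feed=.15)
bot.line_to(P,q,feed=.05)
o=get_obs();f0=o["force"];print("at",o["tool_pos"]-P)
bot.close_gripper(f_grip=14)
o=get_obs();print("w",o["grip_width"],o["force"]-f0)
bot.line_to(P+[0,0,.12],q,feed=.1)
o=get_obs();print("w",o["grip_width"],o["force"]-f0,o["time"])
snap("top","a1",(160,150,320,270),4);snap("scene","a2",(300,80,460,220),4)
```

```text
at [ 2.90914280e-04 -4.49425726e-05  2.68107611e-04]
w 0.045516351453649254 [-1.22718415  1.0154505   1.38767566]
w 0.04551722033087877 [ 0.17500677 -0.35693899 -2.22592359] 21.5333
```

View pics/a1.png

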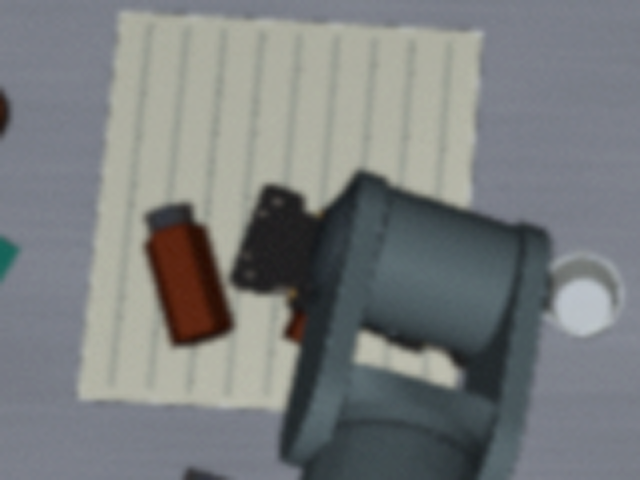

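View pics/a2.png

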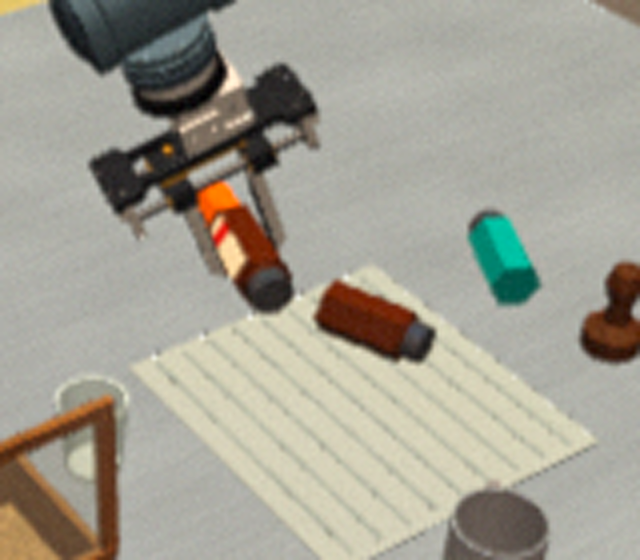

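Run:
```python
from h import *
o=get_obs();bot.line_to(o["tool_pos"]+[0,0,.06],feed=.15)
D=chest(-.006,-.07,.008+.0255)
P,q,xt=toolpose(D,CY,-1,-24,-.0005,-1)
print("ik",bot.solve_ik(P,q) is not None)
bot.move_pose(P+[0,0,.18],q)
snap("top","a3",(300,120,460,250),4);snap("scene","a4",(190,100,350,280),3.3)
o=get_obs();print(o["grip_width"],o["force"],o["time"])
```

```text
ik True
0.045272691640953794 [ 0.10629073  0.7233358  -2.07792497] 23.9833
```

View pics/a3.png

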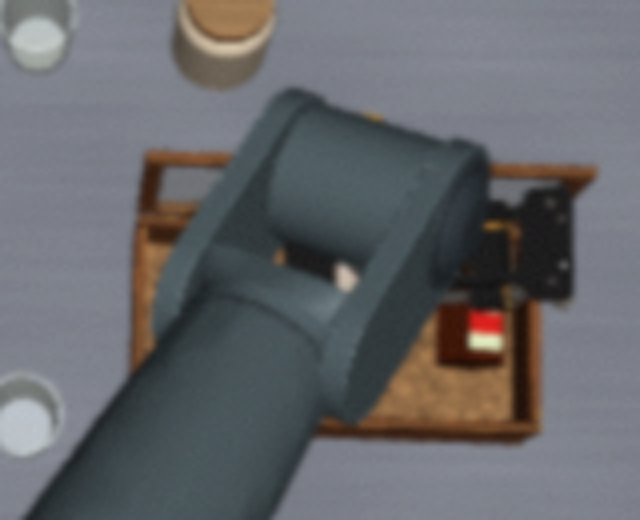

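View pics/a4.png

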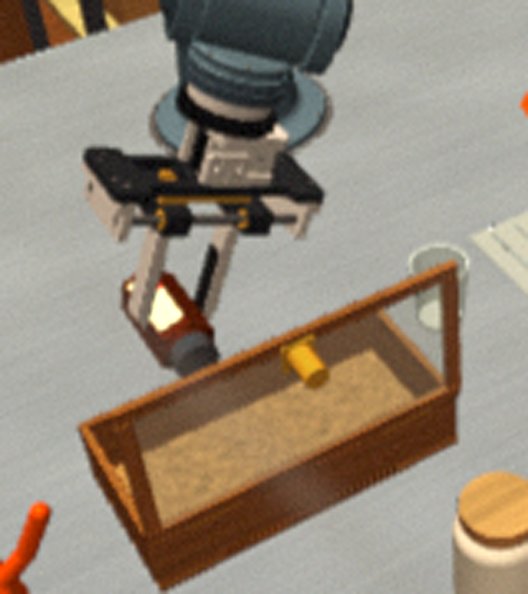

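The label is now nearly up, so I'll lower the jar into the chest slowly and watch the force.

```bash
cat >> h.py <<'E'
def setdown(P,q,start=.015,stop=-.002,thr=2.5,step=.001):
    bot.line_to(P+[0,0,start],q,feed=.1);bot.dwell(.2)
    f0=get_obs()["force"][2]
    d=start
    while d>stop:
        d-=step
        bot.line_to(P+[0,0,d],q,feed=.03);f=get_obs()["force"][2]-f0
        if f>thr: break
    print("touch at",round(d,4),"f",round(f,2),"t",get_obs()["time"]);return d
E
python3 - <<'E'
from h import *
D=chest(-.006,-.07,.008+.0255)
P,q,xt=toolpose(D,CY,-1,-24,-.0005,-1)
d=setdown(P,q,thr=1.2,stop=-.004)
E
```

```text
touch at 0.012 f 1.9 t 26.7333
```

Run:
```python
from h import *
bot.dwell(.3);o=get_obs();print(o["force"],o["moment"],o["grip_width"],o["tool_pos"])
snap("top","a5",(310,150,450,250),5);snap("scene","a6",(200,150,340,280),4.5)
```

```text
[-0.52801047 -0.05619337 -1.53152304] [0.33875408 0.08903138 0.02522426] 0.04510646764752467 [ 0.52724748 -0.30185169  0.05605397]
```

View pics/a5.png

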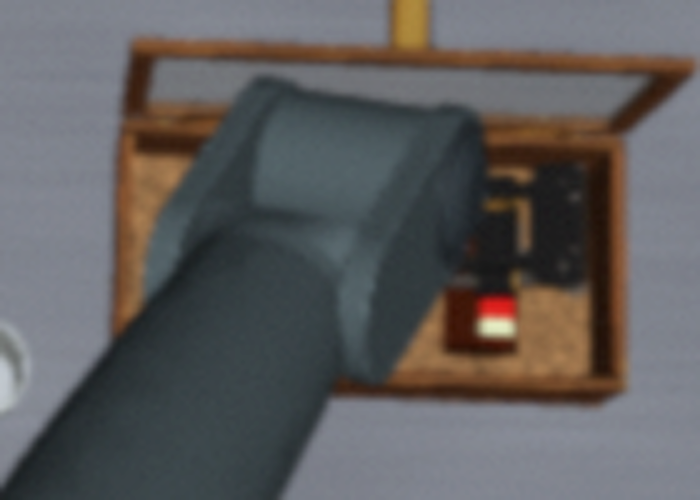

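View pics/a6.png

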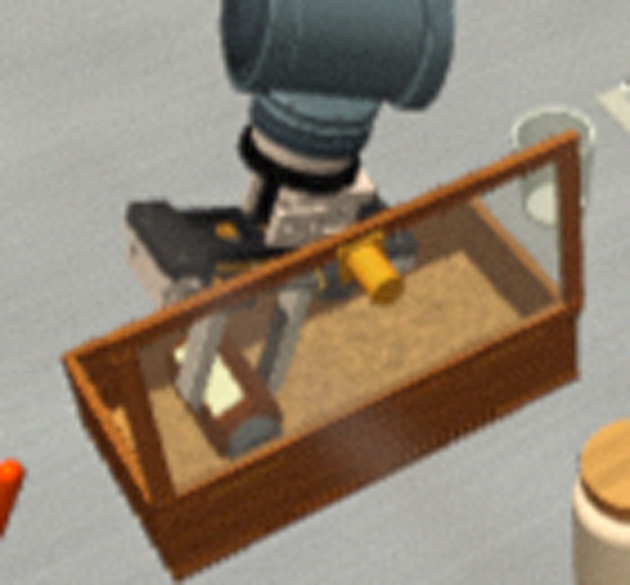

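Nothing has touched yet; that reading was a transient from the motion. I'll carry on down and let the force settle at each step.

```bash
cat >> h.py <<'E'
def setdown(P,q,start=.015,stop=-.002,thr=2.0,step=.0015,f0=None):
    bot.line_to(P+[0,0,start],q,feed=.06);bot.dwell(.4)
    if f0 is None: f0=np.mean([get_obs()["force"][2] for _ in range(3)])
    d=start;L=[]
    while d-step>=stop:
        d-=step
        bot.line_to(P+[0,0,d],q,feed=.03);bot.dwell(.12);f=get_obs()["force"][2]-f0;L.append((round(d*1e3,1),round(f,1)))
        if f>thr: break
    print("setdown",L,"t",get_obs()["time"]);return d
E
python3 - <<'E'
from h import *
D=chest(-.006,-.07,.008+.0255)
P,q,xt=toolpose(D,CY,-1,-24,-.0005,-1)
d=setdown(P,q,start=.012,stop=-.003)
print(get_obs()["force"],get_obs()["grip_width"])
E
```

```text
setdown [(10.5, np.float64(0.6)), (9.0, np.float64(0.1)), (7.5, np.float64(0.2)), (6.0, np.float64(-0.3)), (4.5, np.float64(0.5)), (3.0, np.float64(-0.1)), (1.5, np.float64(-0.4)), (0.0, np.float64(1.1)), (-1.5, np.float64(6.9))] t 31.0833
[-2.24739806  1.8556259   4.82882328] 0.04552908669492132
```

Run:
```python
from h import *
D=chest(-.006,-.07,.008+.0255)
P,q,xt=toolpose(D,CY,-1,-24,-.0005,-1)
bot.line_to(P+[0,0,.0005],q,feed=.03);bot.dwell(.1);print(get_obs()["force"])
bot.gripper_open();print(get_obs()["force"],get_obs()["grip_width"])
bot.line_to(P-xt*.1,q,feed=.1)
bot.line_to(P-xt*.1+[0,0,.1],q,feed=.2)
bot.set_joints([-.1,.0,1.6,0,1.5,1.2])
snap("top","a7",(170,150,450,260),2.8);snap("scene","a8",(200,150,340,280),4.5);print(get_obs()["time"])
```

```text
[ 0.88375689 -0.03629206 -2.50081565]
[ 0.64625534 -0.05979218  0.64034095] 0.0940702794971972
35.4833
```

View pics/a7.png

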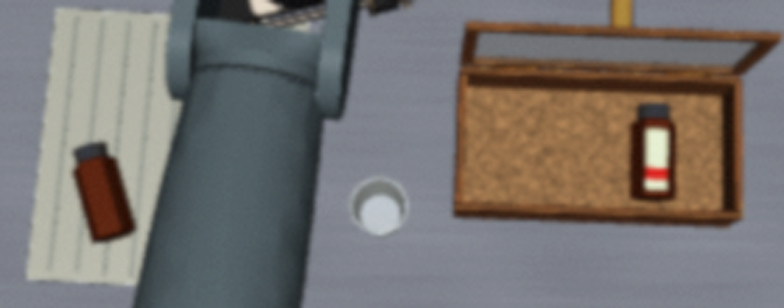

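View pics/a8.png

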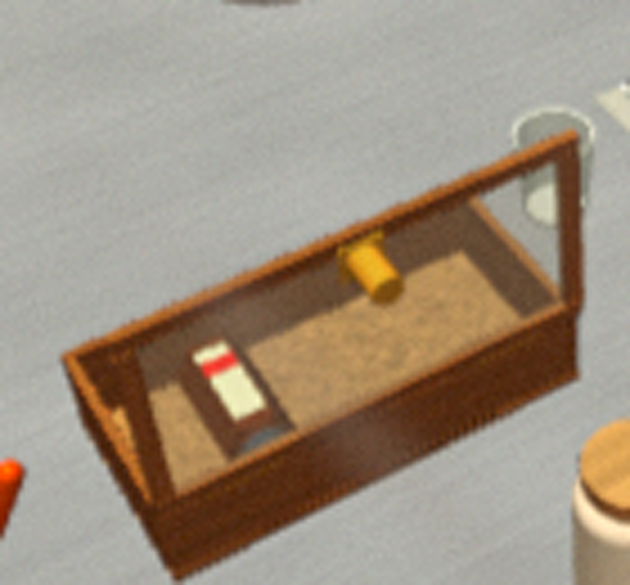

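Jar A lies label up and straight in the chest. For jar B I'll re-measure, then do the first roll on the mat, towards −y so that the +y side comes up.

Run:
```python
from h import *
p,f=measure((194,198,221,240),(378,148,410,172),(206,218),.33);print(p,f)
yaw=p[2];C=np.array([p[0],p[1],.025])+.004*np.array([np.cos(yaw),np.sin(yaw),0])
P,q,xt=toolpose(C,yaw,1,20,-.0005,1)
bot.move_pose(P-xt*.14,q)
bot.line_to(P-xt*.05,q,feed=.15)
bot.line_to(P,q,feed=.05)
f0=get_obs()["force"]
bot.close_gripper(f_grip=14)
o=get_obs();print("w",o["grip_width"],o["force"]-f0)
bot.line_to(P+[0,0,.08],q,feed=.1)
o=get_obs();print("w",o["grip_width"],o["force"]-f0,o["time"])
D=np.array([.50,.23,.003+.0255])+[.004,0,0]
P,q,xt=toolpose(D,0,1,-24,-.0005,1)
bot.move_pose(P+[0,0,.06],q)
d=setdown(P,q,stop=-.004)
bot.line_to(P+[0,0,d+.0015],q,feed=.03);bot.dwell(.1)
bot.gripper_open();print(get_obs()["force"])
bot.line_to(P-xt*.1,q,feed=.12)
bot.line_to(P-xt*.1+[0,0,.06],q,feed=.2)
bot.set_joints([-.3,.0,1.6,0,1.5,1.2])
snap("top","b1",(170,140,330,260),4);snap("scene","b2",(310,110,450,220),4.5);print(get_obs()["time"])
```

```text
[0.464169   0.29932473 0.29217976] 0.1775713860988617
w 0.045498725697181545 [ 0.42400337  0.67043458 -0.81853022]
w 0.04507231133965942 [ 0.49527341  1.34245538 -0.94850924] 41.2667
setdown [(13.5, np.float64(0.4)), (12.0, np.float64(0.7)), (10.5, np.float64(-0.1)), (9.0, np.float64(-0.1)), (7.5, np.float64(0.9)), (6.0, np.float64(-0.4)), (4.5, np.float64(-0.9)), (3.0, np.float64(-0.3)), (1.5, np.float64(-0.2)), (0.0, np.float64(0.0)), (-1.5, np.float64(3.7))] t 47.4167
[-0.42146137 -0.88163315  0.64717763]
52.7167
```

View pics/b1.png

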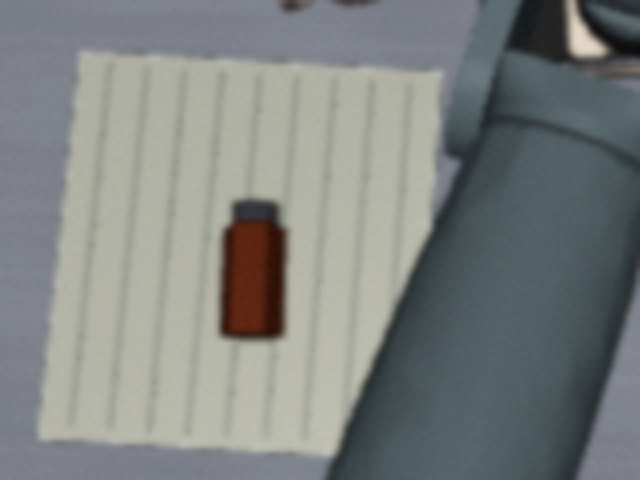

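View pics/b2.png

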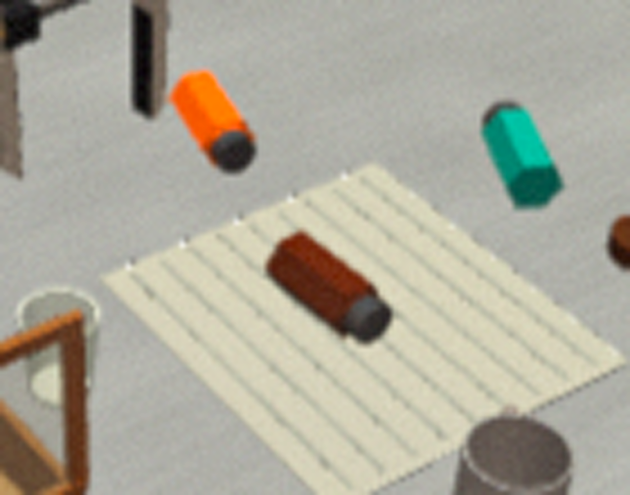

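There is still no label in view, so it most likely started face down. I'll roll again the same way.

Run:
```python
from h import *
p,f=measure((218,182,250,228),(365,158,402,190),(233,208),0.0);print(p,f)
yaw=p[2];C=np.array([p[0],p[1],.025])+.004*np.array([np.cos(yaw),np.sin(yaw),0])
P,q,xt=toolpose(C,yaw,1,20,-.0005,1)
bot.move_pose(P-xt*.14,q)
bot.line_to(P-xt*.05,q,feed=.15)
bot.line_to(P,q,feed=.05)
f0=get_obs()["force"]
bot.close_gripper(f_grip=14)
o=get_obs();print("w",o["grip_width"],o["force"]-f0)
bot.line_to(P+[0,0,.08],q,feed=.1)
o=get_obs();print("w",o["grip_width"],o["force"]-f0,o["time"])
D=np.array([.50,.23,.003+.0255])+[.004,0,0]
P,q,xt=toolpose(D,0,1,-24,-.0005,1)
bot.move_pose(P+[0,0,.06],q)
d=setdown(P,q,start=.006,stop=-.004)
bot.line_to(P+[0,0,d+.0015],q,feed=.03);bot.dwell(.1)
bot.gripper_open();print(get_obs()["force"])
bot.line_to(P-xt*.1,q,feed=.12)
bot.line_to(P-xt*.1+[0,0,.06],q,feed=.2)
bot.set_joints([-.3,.0,1.6,0,1.5,1.2])
snap("top","b3",(170,140,330,260),4);snap("scene","b4",(310,110,450,220),4.5);print(get_obs()["time"])
```

```text
[0.5008747  0.22224109 0.00717583] 0.17660348117351532
w 0.04520436929414105 [-0.96327199  0.90794504 -0.51069086]
w 0.04447428170386734 [ 0.53301639  0.2666436  -1.94604605] 58.4167
setdown [(4.5, np.float64(-1.2)), (3.0, np.float64(-0.8)), (1.5, np.float64(0.5)), (0.0, np.float64(-1.1)), (-1.5, np.float64(5.6))] t 62.5
[-0.71823983 -0.38647728 -0.06253368]
67.8
```

View pics/b3.png

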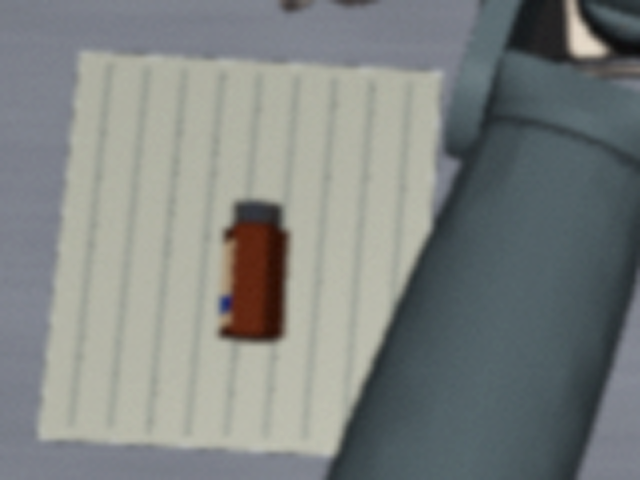

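View pics/b4.png

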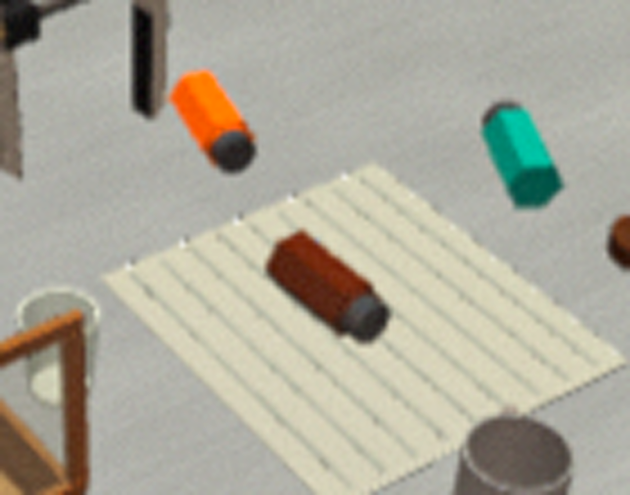

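A blue band now shows on the upper +y flat at crop (226,285), so this is jar_c. One more roll of the same kind, this time released in the chest at y = +0.06.

Run:
```python
from h import *
p,f=measure((218,182,250,228),(365,158,402,190),(233,208),0.0);print(p,f)
p=np.array([.5005,.2222,.005]) if np.hypot(p[0]-.5005,p[1]-.2222)<.004 else p
yaw=p[2];C=np.array([p[0],p[1],.025])+.004*np.array([np.cos(yaw),np.sin(yaw),0])
P,q,xt=toolpose(C,yaw,1,20,-.0005,1)
D=chest(-.006,.06,.008+.0255)
P2,q2,xt2=toolpose(D,CY,1,-24,-.0005,1)
print(bot.solve_ik(P2,q2))
bot.move_pose(P-xt*.14,q)
bot.line_to(P-xt*.05,q,feed=.15)
bot.line_to(P,q,feed=.05)
f0=get_obs()["force"]
bot.close_gripper(f_grip=14)
bot.line_to(P+[0,0,.18],q,feed=.12)
o=get_obs();print("w",o["grip_width"],o["force"]-f0,o["time"])
bot.move_pose(P2+[0,0,.18],q2)
snap("top","b5",(300,120,460,250),4);snap("scene","b6",(190,100,350,280),3.3)
o=get_obs();print(o["joints"],o["time"])
```

```text
[ 0.49862612  0.22105694 -0.01063956] 0.20444726943969727
[-0.69180357  0.38342354  1.78098119  0.33787924  1.26710198 -2.39985623]
w 0.045364154431461585 [-1.51096724 -0.57318331 -1.23259661] 74.2
[-0.68940271  0.14889299  1.69835732  0.32175194  1.56754767 -2.29602239] 75.8333
```

View pics/b5.png

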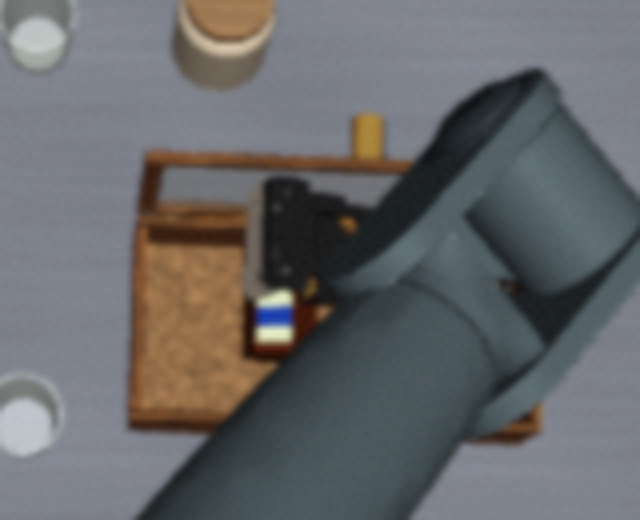

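View pics/b6.png

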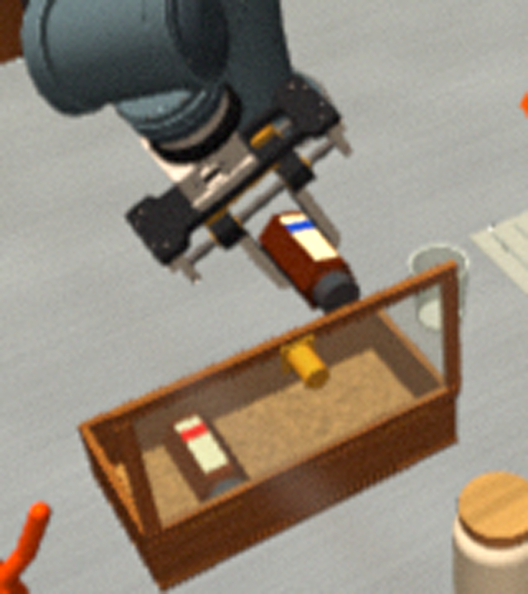

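Run:
```python
from h import *
D=chest(-.006,.06,.008+.0255)
P2,q2,xt2=toolpose(D,CY,1,-24,-.0005,1)
bot.line_to(P2+[0,0,.05],q2,feed=.1);bot.dwell(.2);print(get_obs()["force"])
snap("top","b7",(300,120,460,250),4);snap("scene","b8",(190,100,350,280),3.3)
```

```text
[-0.34715833 -0.34688257 -1.58433959]
```

View pics/b8.png

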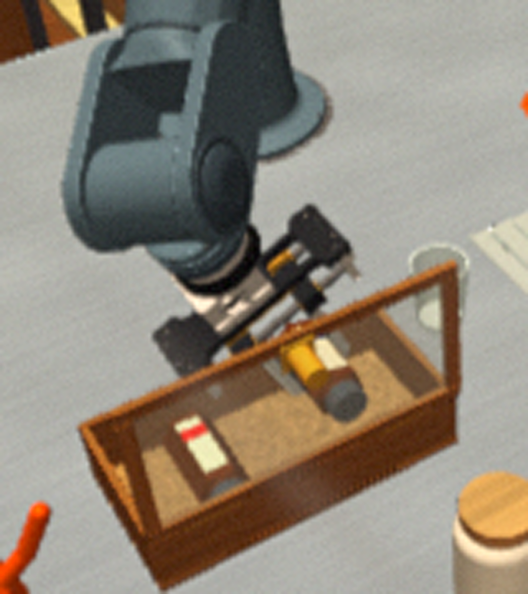

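View pics/b7.png

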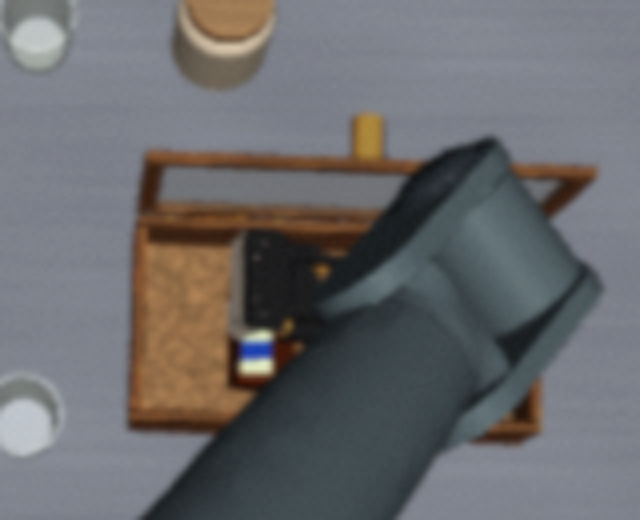

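The wrist stays well clear of the lid, so I'll set the jar down and release it.

Run:
```python
from h import *
D=chest(-.006,.06,.008+.0255)
P2,q2,xt2=toolpose(D,CY,1,-24,-.0005,1)
bot.line_to(P2+[0,0,.02],q2,feed=.06);print(get_obs()["force"])
d=setdown(P2,q2,start=.006,stop=-.004)
if d>-.0035 and d<.003:
    bot.line_to(P2+[0,0,d+.0015],q2,feed=.03);bot.dwell(.1)
    bot.gripper_open();print(get_obs()["force"])
    bot.line_to(P2-xt2*.1,q2,feed=.1)
    bot.line_to(P2-xt2*.1+[0,0,.12],q2,feed=.2)
    bot.set_joints([.3,.0,1.6,0,1.5,-1.2])
snap("top","b9",(310,150,450,250),5);snap("scene","b10",(200,150,340,280),4.5);print(get_obs()["time"])
```

```text
[-0.11624499 -0.00754694 -0.84652307]
setdown [(4.5, np.float64(0.2)), (3.0, np.float64(0.4)), (1.5, np.float64(-0.1)), (0.0, np.float64(0.8)), (-1.5, np.float64(7.4))] t 80.85
[-0.02464093 -0.73863535 -0.03971705]
85.9417
```

View pics/b9.png

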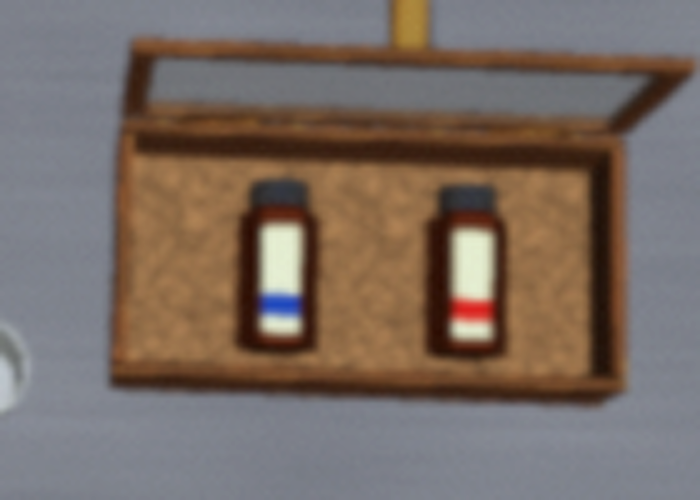

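View pics/b10.png

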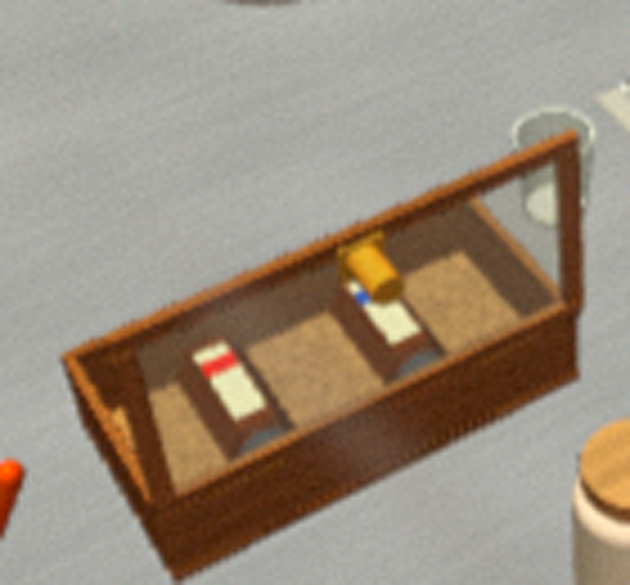

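Both labels are up and the jars lie side by side, front to back. Now I'll close the lid softly by the knob.

Run:
```python
from h import *
for px in((366,206),(403.4,207)):
    w=unproj("top",px,.052);print("jar chest xy",Rc.T@(w-[CH[0],CH[1],0]))
down=np.array([0,0,-1.]);q=quat(down,-Rc[:,1])
off=np.array([0,0,-.004])
bot.move_pose(knob(1.6)+[0,0,.12],q)
bot.line_to(knob(1.6)+off,q,feed=.1)
bot.close_gripper(f_grip=20)
o=get_obs();print("w",o["grip_width"],o["force"])
for th in np.arange(1.5,-.01,-.1):
    bot.line_to(knob(th)+off,feed=.07)
    o=get_obs()
    if round(th*10)%3==0: print(round(th,2),np.round(o["force"],1),round(o["grip_width"],4))
bot.dwell(.2);print(get_obs()["force"])
for d in(.001,.002,.003):
    bot.line_to(knob(0)+off-[0,0,d],feed=.02);bot.dwell(.2);f=get_obs()["force"];print(d,f)
    if f[2]>12: break
snap("scene","e1",(200,150,340,280),4.5);print(get_obs()["time"])
```

```text
jar chest xy [-0.01641291  0.05023126  0.052     ]
jar chest xy [-0.01530892 -0.06337097  0.052     ]
w 0.02137524083323897 [-1.11049616  4.88640884  1.46177996]
1.5 [-1.6  5.4  1.9] 0.0212
1.2 [-1.8  5.5  0.9] 0.0214
0.9 [-2.2  6.2  2.5] 0.0214
0.6 [-3.2  4.6  0.6] 0.0216
0.3 [-0.6  6.1 -2.5] 0.0215
-0.0 [ 1.1  5.4 -3.3] 0.0212
[ 1.39954505  5.61977484 -4.59893538]
0.001 [-1.67891528  5.54516301 -0.09853531]
0.002 [-1.93048242  5.38857315  1.83595528]
0.003 [-2.97767802  7.04360958  2.34238959]
97.5917
```

View pics/e1.png

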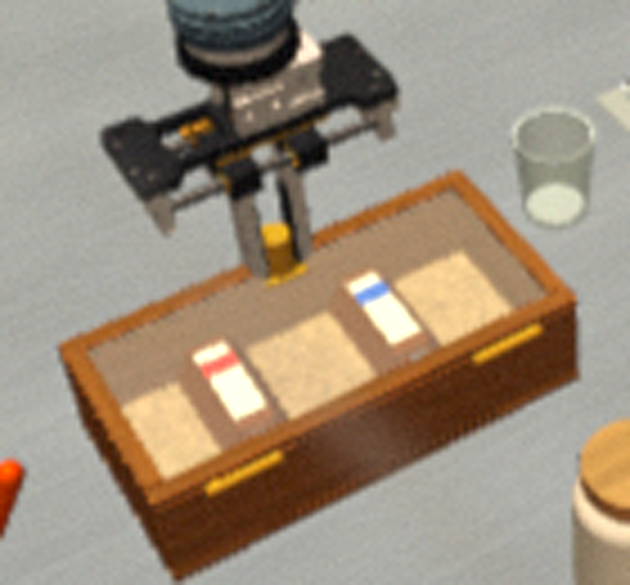

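Run:
```python
from h import *
off=np.array([0,0,-.004])
for d in np.arange(.004,.0095,.001):
    bot.line_to(knob(0)+off-[0,0,d],feed=.02);bot.dwell(.2);f=get_obs()["force"];print(d,f)
    if f[2]>12: break
bot.gripper_open()
bot.line_to(knob(0)+[0,0,.10],feed=.12)
bot.close_gripper(f_grip=20)
q=get_obs()["eef_rot"]
# press knob top with closed fingertips: tip z = tcp-11mm ; knob top .1165
top=knob(0);top[2]=.1165+.011
bot.line_to(top+[0,0,.012],q,feed=.1);bot.dwell(.3)
f0=get_obs()["force"][2]
for d in np.arange(.004,-.008,-.001):
    bot.line_to(top+[0,0,d],q,feed=.02);bot.dwell(.15);f=get_obs()["force"][2]-f0;print(round(d,3),round(f,1))
    if f>12: break
bot.line_to(top+[0,0,.12],q,feed=.12)
bot.set_joints([.4,.0,1.6,0,1.5,0])
snap("top","e2",(310,150,450,250),5);snap("scene","e3",(200,150,340,280),4.5);print(get_obs()["time"])
snap("top","e4");snap("scene","e5")
```

```text
0.004 [-4.75892733  7.72818824  8.46112051]
0.005 [-7.28550599 10.76028724 13.28043049]
0.004 -1.4
0.003 -1.6
0.002 -0.9
0.001 -2.0
0.0 1.1
-0.001 8.1
-0.002 13.3
109.675
```

View pics/e2.png

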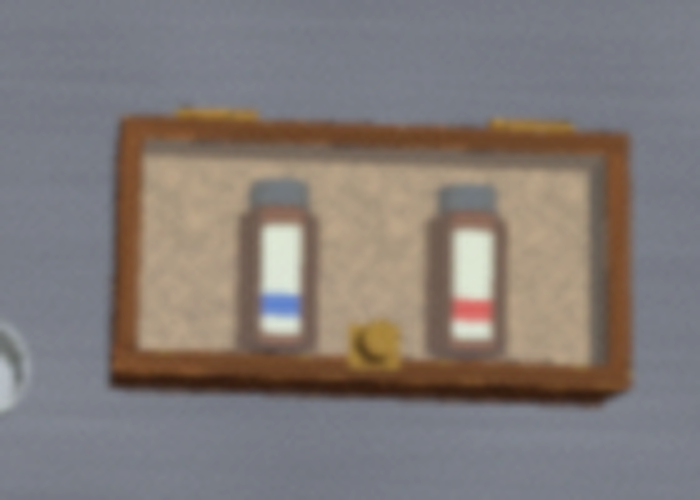

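View pics/e3.png

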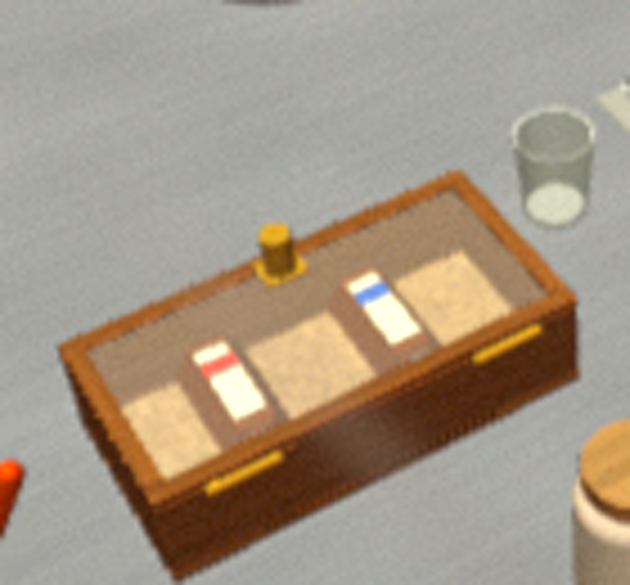

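View pics/e5.png

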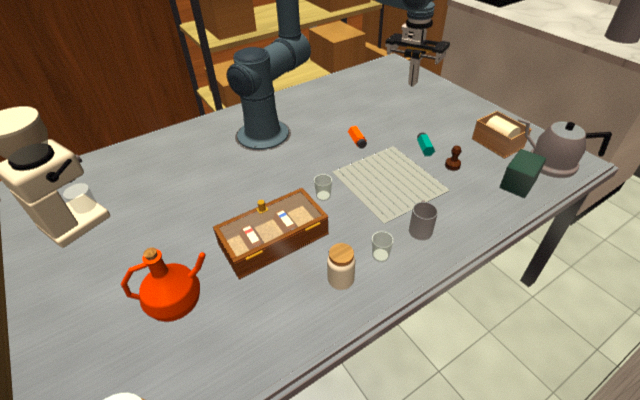

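The lid is shut: the press met firm resistance at exactly the shut height. Both labels read through the pane, the mat is empty, and nothing else has moved. Handing in.

```bash
python3 -c "
from station import workorder
print(workorder.hand_in())"
```

```text
the job is handed in; nothing more can be done
None
```

I opened the chest, laid the two jars that were present inside it label up, shut the lid and handed the job in. It was handed in at about 110 s on the robot's clock.

- **Jars:** The red-band jar (jar_a) took one 60° roll. The blue-band jar (jar_c) started with its label face down and took three. They were released with the bottom edge on or just touching the floor. I measured them about 16 mm in front of the chest's centre, at y of about −63 mm and +50 mm, both inside the limits. Jar_c came out about 10 mm from where I meant to put it.
- **Lid:** I closed it along its arc by the knob. It was still slightly up at the nominal end of the arc, so I pressed about 5 mm further. I then pressed on top of the knob and met firm resistance within 2 mm of the calculated shut height.
- **Last pictures:** The lid looks shut, both labels read through the pane, the mat is empty, and the robot is touching nothing. The cups, other counter items and the orange and turquoise look-alikes look unmoved.
- **Readings that disagreed:** While lowering the first jar, one force reading looked like early contact at +12 mm. It was a transient from the motion, and nothing had touched. The lid angle has no direct reading, so "shut" rests on the press test and the pictures.

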